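# Press the tube tray down and slide it under the shaker's leaf spring

### The arm

A 6-joint arm with a two-finger parallel gripper is mounted at the origin on the work surface. World frame = base frame: x ahead of the robot, y to its left, z up, the work surface at z = 0. Lengths are in m, angles in rad, forces in N, time in s.
With the tool pointing down it reaches from about 0.35 to 0.975 m from the base axis. Payload 4.9 kg.
Tool frame: the origin (TCP) lies midway between the tips of the shut fingers; the grasp point (between the pads) lies 19 mm behind it (manip.pinch_z is the x of the grasp point in the tool frame, in m); x points along the fingers, y is the direction in which the jaws open and shut, and the axes are right-handed (so a half turn about x gives the same grasp; the last joint's range is limited). The gripper opens to 85 mm and grips with 20 to 120 N. Pads are 22 mm wide; open, the fingers measure 114 mm over their backs; the gripper's body (76 mm by 85 mm) begins 54 mm behind the grasp point. The pads swing forward as they close: fully open they stand 13 mm farther back than shut.
Start: joints at [1.193, 0.053, 1.613, -0, 1.476, -0.119], TCP at [0.16, 0.604, 0.209] pointing down, gripper open.
Joint ranges: [-3.01, 3.01], [-1.01, 2.22], [0.06, 2.58], [-1.02, 4.17], [0.09, 2.62], [-3.14, 3.14]. Speed limits (rad/s): [2.57, 2.57, 3.14, 3.14, 3.14, 3.14].

### API

Orientations are given as a unit quaternion [w, x, y, z].
In Python, from plant import sensors, cams, workorder, manip gives the robot as it stands.
- The arm moves only by the tool drive_tool, never from a script. Its argument "series" is a list of rows, each an object of numbers: "x", "y", "z": the shift along the tool's x, y, z in units of 25 mm (1.0 is 25 mm); "ax", "ay", "az": the turn, a rotation vector about the tool's x, y, z in units of 5 degrees (1.0 is 5 degrees). A call has 1 to 5 rows; each row is the pose to reach, as a shift and turn from the pose commanded when the call began, along the tool's axes at that moment; what a row does not reach only later rows make up. A row lasts 1/12 s, in which the tool goes at most 41.7 mm and 7.16 degrees, less where a joint would pass 70% of its speed; a pose out of reach is approached as far as the arm can. A call with a gripper value outside its range is refused whole. "hand" is the opening, from 0 (shut) to 1 (fully open), set as the call begins (left out, the last holds). The fingers move at their own pace and stop on an object; the grip force is fixed at half the most. Time passes only in rows, so rows that repeat a pose let the fingers close. It gives the time, the measured TCP pose, the force and the opening at its end, in the units of the state.
- sensors.state(): the state, without advancing time (a new reading comes with each control period).
- cams.grab_frame(name): name is "scene" or "top"; returns a dict with "img" (420x560x3 uint8, blue, green, red), "camera_matrix" (3x3 intrinsics, pixels), "k1" (the pictures are not rectified: a ray, as slopes to the right and down, at radius r is drawn at 1 + k1 r^2 times it, then the intrinsics apply), "cam_to_world" (4x4, takes a point from camera to world coordinates). Camera axes: x right, y down, z forward; pixel columns grow to the right and rows downward; lengths in m; the calibration is good to about 2 mm. A picture is of the moment at which its call begins. There is no depth.
- workorder.job_done(): hands the job in, once; it reports no verdict.
The state is a dict: "time": time; "joint_pos": joint angles; "joint_vel": joint speeds; "joint_efforts": joint torques, N m; "tool_pos": TCP position; "tool_rot": TCP orientation; "contact_force": force on the tool from outside, world axes, zero at the start; "ft_torque": the same for the moment, N m; "gripper_width": opening from 0.0 (shut) to 1.0 (fully open).
Only numpy, scipy, OpenCV 4.12 (cv2) and the standard library are available. Lean on these libraries where they do the work, as an engineer would, in place of code of your own. Each camera call takes 0.05 s, during which the arm holds its last target.

### The job

Load the tube tray into the bench shaker's clamp. With a fingertip press the tray firmly down on its ribbed pad against the sprung bed and, keeping it pressed, slide it under the leaf spring and the two side lips until it is fully home against the end stop; then let go and stay clear. Never lift the tray, and leave the things standing around the shaker alone.

Things in the scene. Friction and masses are not known exactly. Their poses are not given: they have to be found in the camera images.
- nest: White bench shaker, fixed, with an aluminium nest on top. Origin on the bench under the nest's centre; x = loading direction (away from the robot), yaw within 0.6 rad; z up. Housing x -155 to 240, 170 wide, top z 42 mm. Side walls x -145 to 145, inner faces y = -50 and 50, 8 thick, tops z 76 (mm). Grey console behind the stop: x 160 to 230, top z 81. Open at its near (-x) end.
- stop (a point): Centre of the end stop's near face: nest x = 135, z = 75 mm; axes as the nest's. The stop is 116 mm wide, 12 thick, its top at z 90. Fully home, the tray's nose touches it (tray origin at nest x = 70).
- lip_left (a point): Near end of the left (+y) side lip, on its underside, nest (85, 49, 78) mm. The lips are 6 mm plates over the side walls, from x 85 to the stop, reaching inwards to y = 40 and -40; their underside is 3 mm above the tray's top when the bed is right down.
- lip_right (a point): The same point on the right (-y) lip, nest (85, -49, 78) mm.
- tray: Loose grey tube tray 130 (x) x 96 (y) x 22 mm, 0.18 to 0.33 kg, on the sprung bed between the side walls, 2 mm play each side. Origin: centre of its underside; x to its nose, as the nest's x. Starts at nest x -80 to -20, z 63 mm. Unpressed it runs into leaf spring and lips; down 7 mm or more its nose passes under. Once under the lips the bed holds it up against them and it stays when released.
- pad (a point): Centre of the ribbed pressing pad on the tray's top, tray (-41.5, 0, 22) mm; axes as the tray's. The pad is flat, 47 mm long in x, from the tray's rear edge to the push ridge. In front of the ridge stand six white tube caps, 4 mm high.
- ridge (a point): Middle of the near face of the tray's upright push ridge, tray (-18, 0, 29) mm: 70 mm wide, 14 mm tall above the pad, 8 mm thick. Tips pressing on the pad can push against it.
- bed (a joint): How far the sprung dark steel bed under the tray is pressed down, m: 0 up (tray top at nest z 85 mm), 0.010 on its hard stop (tray top z 75). It pushes up with about 12 N at 0 and 17 N at 0.010, tray weight included; slippery (friction about 0.25), stays level, springs back when released.
- leaf (a joint): Leaf spring, how far it is bent up, in rad: 0 relaxed; about 0.05 to 0.13 when the tray's nose is under it. It presses with about 3 to 6 N.
- leaf_tip (a point): Up-curled free tip of the leaf spring, a steel strip 26 mm wide on the nest's centre line, fixed at the end stop's top and sloping down towards the open end. Tip at nest x 72, z 81 mm; lowest bend at x 88, z 72.
- rack: Bystander: green microtube rack, 75 x 110 mm, 51 mm tall with its tubes, loose, on the nest's +y side. Origin at the centre of its underside.
- bottle: Bystander: amber glass bottle, 52 mm across, 100 mm tall, loose, on the nest's -y side. Origin at the centre of its underside.
- jar: Bystander: glass jar, 56 mm across, 70 mm tall, loose, on the nest's -y side. Origin at the centre of its underside.
There are look-alikes about, which are no part of the job. What is shaped like the tray but blue or pink is not meant.

How it is judged:
On the way, in this order (a step that is already met when the one before it is completed fails the run):
1. the tray is pressed down on its bed, at least 6 mm, by the fingers while its nose is still short of the lips (value of joint bed above 0.006 m and contact force between the fingers and tray above 4 N and x of tray in the frame of nest below 0.03 m), for 0.05 s.
2. the fingers still press the tray while its nose lifts the leaf spring and runs in under the lips (x of tray in the frame of nest above 0.045 m and value of joint leaf above 0.03 rad and value of joint bed above 0.004 m and contact force between the fingers and tray above 3 N), for 0.05 s.
At the end, for the whole second after the job is handed in: The tray's nose is within 4 mm of the end stop, the tray lies level (within 0.06 rad) under the bent-up leaf spring and the lips, at least 4 mm lower than at the start, and is at rest (x of tray in the frame of nest above 0.066 m and z of tray in the frame of nest below 0.059 m and value of joint leaf above 0.03 rad and angle between tray's own z axis and vertical below 0.06 rad and linear speed of tray below 0.02 m/s); the robot touches nothing.
It fails at once if the tray is lifted (12 mm above where it started) or tipped by more than 0.25 rad (z of tray in the frame of nest above 0.075 m or angle between tray's own z axis and vertical above 0.25 rad).
It fails at once if a thing beside the shaker is moved by more than 25 mm (distance of any of rack, bottle, jar from where it was at the start of the episode above 0.025 m).
It also fails if it takes over 34 s, if anything falls off the work surface, if the arm or the gripper's body presses on something with over 40 N, if the wrist force passes 120 N, or if a joint passes its speed limit or range.

## Working session

There is one attempt and no reset: what is moved stays moved. The work goes in short steps, Python scripts to look and compute and a tool call to move; the robot and the scene stay as the last step left them, time stands still between calls to the robot, and variables do not carry over. Pictures are saved under pics/ and viewed, and the job is handed in when it is done.

Besides the shell and the picture viewer there is one more tool, called after "Call:" by a JSON object that holds its "op" and its "data". drive_tool: Moves the arm, as the interface text tells. Its arguments: {"type":"object","properties":{"series":{"type":"array","items":{"type":"object","properties":{"x":{"type":"number"},"y":{"type":"number"},"z":{"type":"number"},"ax":{"type":"number"},"ay":{"type":"number"},"az":{"type":"number"}}}},"hand":{"type":"number"}},"required":["series"]}

```bash
ls; mkdir -p pics; cat > h.py <<'E'
import numpy as np, cv2, json
from plant import sensors, cams, workorder, manip
def grab(n):
    f=cams.grab_frame(n); np.savez(f'pics/{n}.npz',**{k:np.array(v) for k,v in f.items()}); return f
def ray(f,u,v):
    K=np.array(f['camera_matrix']);k1=float(f['k1']);T=np.array(f['cam_to_world'])
    d=np.array([(u-K[0,2])/K[0,0],(v-K[1,2])/K[1,1]]);s=d.copy()
    for _ in range(30): s=d/(1+k1*(s@s))
    r=T[:3,:3]@np.array([s[0],s[1],1]);return T[:3,3],r/np.linalg.norm(r)
def onplane(f,u,v,z):
    o,r=ray(f,u,v);return o+r*(z-o[2])/r[2]
def proj(f,p):
    K=np.array(f['camera_matrix']);k1=float(f['k1']);T=np.array(f['cam_to_world'])
    c=T[:3,:3].T@(np.array(p)-T[:3,3]);s=c[:2]/c[2];s=s*(1+k1*(s@s))
    return np.array([K[0,0]*s[0]+K[0,2],K[1,1]*s[1]+K[1,2]])
E
python3 - <<'E'
from h import *
print(sensors.state())
for n in('scene','top'):
    f=grab(n);cv2.imwrite(f'pics/{n}0.png',f['img']);print(n,f['camera_matrix'],f['k1'],np.round(f['cam_to_world'],3))
E
```

```text
pics
{'time': 0.0, 'joint_pos': array([ 1.19298786e+00,  5.33608288e-02,  1.61430700e+00,  2.13838174e-05,
        1.47601077e+00, -1.18982810e-01]), 'joint_vel': array([ 0.00032515, -0.00089721,  0.00083726,  0.00050208, -0.00121104,
       -0.00081922]), 'joint_efforts': array([ 2.37904431e-03, -3.93692636e+01, -3.70177031e+01,  1.93712174e-05,
        7.07997009e-03, -2.25653429e-05]), 'tool_pos': array([0.15969703, 0.60355192, 0.20735285]), 'tool_rot': array([ 0.70100476,  0.09054113,  0.70138197, -0.09196715]), 'contact_force': array([-0.03228528,  0.27412512, -0.18283039]), 'ft_torque': array([0.02746534, 0.02460841, 0.03778572]), 'gripper_width': 0.9984923769044891}
scene [[444.71563747   0.         271.51576125]
 [  0.         444.71563747 204.06643052]
 [  0.           0.           1.        ]] -0.09798949393858632 [[ 0.632  0.531 -0.565  1.12 ]
 [ 0.775 -0.443  0.451 -0.415]
 [-0.011 -0.723 -0.691  0.797]
 [ 0.     0.     0.     1.   ]]
top [[433.88505193   0.         280.55763934]
 [  0.         433.88505193 205.84638695]
 [  0.           0.           1.        ]] 0.02550916045779778 [[-1.900e-02 -9.760e-01  2.190e-01  2.690e-01]
 [-1.000e+00  1.900e-02 -1.000e-03  7.400e-02]
 [-4.000e-03 -2.190e-01 -9.760e-01  1.241e+00]
 [ 0.000e+00  0.000e+00  0.000e+00  1.000e+00]]
```

View pics/scene0.png

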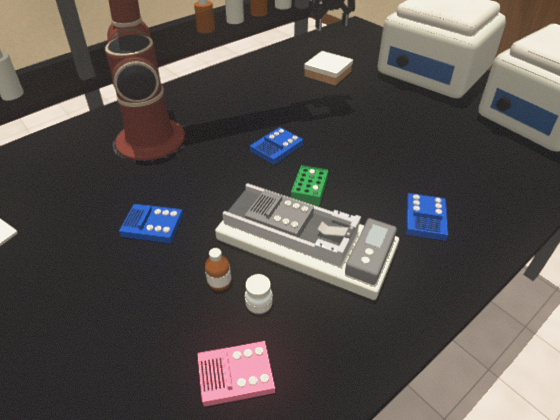

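View pics/top0.png

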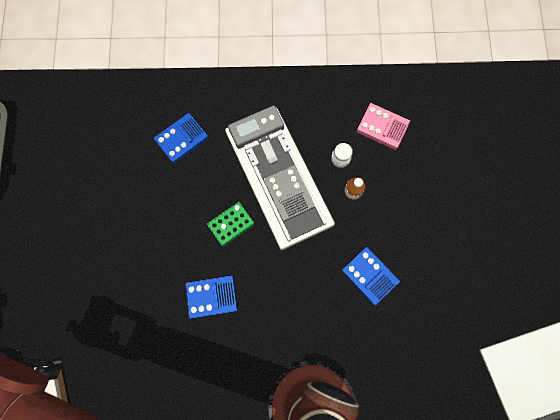

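The tray-shaped things in the top view are blue at (180,137), (211,297) and (371,276), pink at (384,126), and grey in the white shaker at (288,193). I choose the grey one and check it in a crop.

```bash
python3 - <<'E'
from h import *
a=cv2.imread('pics/top0.png')[95:255,215:345];cv2.imwrite('pics/top_c.png',cv2.resize(a,None,fx=3.7,fy=3.7,interpolation=2))
a=cv2.imread('pics/scene0.png')[180:295,210:405];cv2.imwrite('pics/sc_c.png',cv2.resize(a,None,fx=4,fy=4,interpolation=2))
E
```

```text
(no output)
```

View pics/top_c.png

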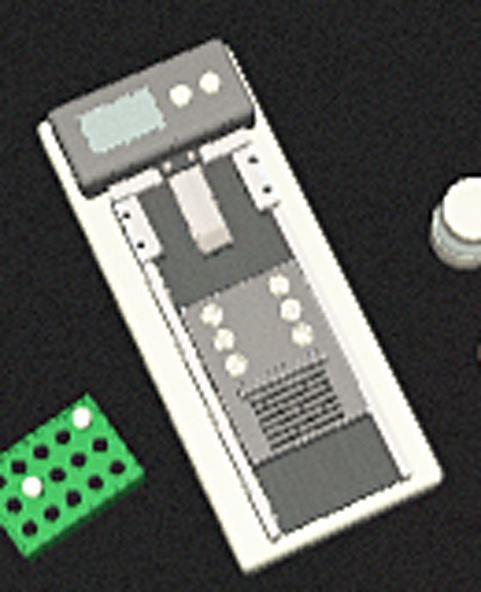

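View pics/sc_c.png

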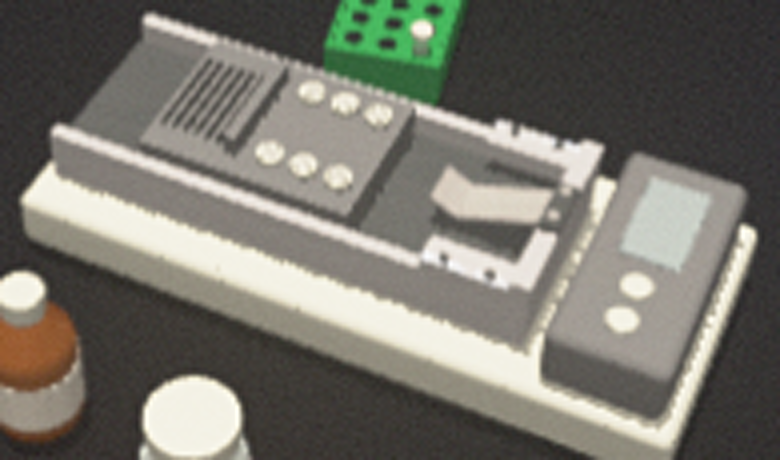

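The crop shows the grey tray with six caps, a ridge and a ribbed pad, lying between the aluminium walls with the leaf and lips ahead, so the choice is confirmed. Now to measure it.

```bash
python3 - <<'E'
from h import *
t=np.load('pics/top.npz'); s=np.load('pics/scene.npz')
def P(f,c,off,sc,z): return onplane(f,(c[0]+.5)/sc-.5+off[0],(c[1]+.5)/sc-.5+off[1],z)
T=lambda c,z:P(t,c,(215,95),3.7,z); S=lambda c,z:P(s,c,(210,180),4,z)
r=lambda a:np.round(a,4)
tray=[T(c,.085) for c in[(180,305),(297,260),(367,415),(258,465)]]
tr2=[S(c,.085) for c in[(412,100),(350,217),(143,143),(205,48)]]
for n,q in(('top',tray),('scene',tr2)):
    q=np.array(q);print(n,r(q[:,:2]).tolist(),'sides',r([np.linalg.norm(q[i]-q[(i+1)%4]) for i in range(4)]),'centre',r(q.mean(0)))
    d=q[0]+q[1]-q[2]-q[3];print(' yaw',np.arctan2(d[1],d[0]))
def P3(ct,cs):
    o1,d1=ray(t,(ct[0]+.5)/3.7-.5+215,(ct[1]+.5)/3.7-.5+95);o2,d2=ray(s,(cs[0]+.5)/4-.5+210,(cs[1]+.5)/4-.5+180)
    A=np.stack([d1,-d2],1);k=np.linalg.lstsq(A,o2-o1,rcond=None)[0];return r((o1+k[0]*d1+o2+k[1]*d2)/2),r(np.linalg.norm(o1+k[0]*d1-o2-k[1]*d2))
for a,b in [((180,305),(412,100)),((297,260),(350,217)),((367,415),(143,143)),((212,314),(377,113)),((236,365),(312,91)),((303,333),(269,152)),((279,286),(338,177))]: print(P3(a,b))
h=[T((248,572),.042),T((441,478),.042)];print('house near',r(h),np.linalg.norm(h[0]-h[1]),'mid',r((h[0]+h[1])/2))
d=h[0]-h[1];print('yaw',np.arctan2(-d[0],d[1]))
a=S((24,203),.042);b=S((665,457),.042);d=b-a;print('house right side',r(a),r(b),np.linalg.norm(d),np.arctan2(d[1],d[0]))
# stop near face corner tops: lips
for c in[(150,262),(275,205),(262,150),(114,203)]: print('lip',r(T(c,.084)))
print('rack',r(T((65,475),.045)),'jar',r(onplane(t,343,149,.07)),'bottle',r(onplane(t,358,183,.1)))
E
```

```text
top [[0.6102, 0.1196], [0.6438, 0.0311], [0.5232, -0.0174], [0.4873, 0.0637]] sides [0.0946 0.1299 0.0887 0.1351] centre [0.5661 0.0493 0.085 ]
 yaw 0.40496961656262764
scene [[0.6006, 0.1218], [0.6462, 0.0335], [0.5291, -0.0188], [0.4886, 0.0576]] sides [0.0993 0.1282 0.0864 0.1291] centre [0.5661 0.0485 0.085 ]
 yaw 0.47033369253381296
(array([0.6069, 0.1178, 0.0925]), np.float64(0.0037))
(array([0.645 , 0.0324, 0.0843]), np.float64(0.0033))
(array([ 0.5247, -0.017 ,  0.0803]), np.float64(0.0018))
(array([0.6006, 0.0951, 0.0913]), np.float64(0.0013))
(array([0.5619, 0.0786, 0.0902]), np.float64(0.0003))
(array([0.5848, 0.028 , 0.091 ]), np.float64(0.0009))
(array([0.6224, 0.0454, 0.0892]), np.float64(0.0003))
house near [[ 0.4141  0.0725  0.042 ]
 [ 0.4827 -0.075   0.042 ]] 0.16268864206484573 mid [ 0.4484 -0.0013  0.042 ]
yaw 0.43524946761692396
house right side [ 0.4885 -0.0775  0.042 ] [0.8447 0.0739 0.042 ] 0.3871502459709531 0.40199156534768876
lip [0.6447 0.1419 0.084 ]
lip [0.6881 0.0467 0.084 ]
lip [0.7327 0.0556 0.084 ]
lip [0.6921 0.169  0.084 ]
rack [0.49   0.2095 0.045 ] jar [ 0.6932 -0.1073  0.07  ] bottle [ 0.5839 -0.1386  0.1   ]
```

```bash
cat >> h.py <<'E'
from scipy.spatial.transform import Rotation as Ro
YAW=0.42; NO=np.array([.589,.061,0]); NX=np.array([np.cos(YAW),np.sin(YAW),0]); NY=np.array([-NX[1],NX[0],0])
def plan(p,pr=True):
    s=sensors.state();R=Ro.from_quat(np.roll(s['tool_rot'],-1));M=R.as_matrix()
    best=None
    for sg in(1,-1):
        x=np.array([0,0,-1.]);y=sg*NY;G=np.stack([x,y,np.cross(x,y)],1)
        rv=(R.inv()*Ro.from_matrix(G)).as_rotvec()
        if best is None or np.linalg.norm(rv)<np.linalg.norm(best):best=rv
    d=M.T@(np.array(p)-s['tool_pos'])
    print('t',round(s['time'],2),'tcp',np.round(s['tool_pos'],4),'shift',np.round(d/.025,2),'turn',np.round(np.degrees(best)/5,2),'F',np.round(s['contact_force'],1),'w',round(s['gripper_width'],2),'j6',s['joint_pos'][5].round(2))
    rel=s['tool_pos']-NO;print('nest x,y',np.round([rel@NX,rel@NY],4));print(np.round(M.T@np.stack([NX,NY,[0,0,1]],1),3).T.tolist())
E
python3 -c "
from h import *
plan([.536,.0355,.13])"
```

```text
t 0.1 tcp [0.1597 0.6036 0.2075] shift [  3.13 -18.11  20.37] turn [-7.78 -0.01  0.02] F [-1.  -0.4  0.3] w 1.0 j6 -0.12
nest x,y [-0.1707  0.6705]
[[-0.001, 0.628, 0.778], [-0.001, 0.778, -0.628], [-1.0, -0.002, -0.0]]
```

Call:
{"op": "drive_tool", "data": {"hand": 0, "series": [{"y":-0.9,"z":1.0,"ax":-1.3},{"y":-1.8,"z":2.0,"ax":-2.6},{"y":-2.7,"z":3.0,"ax":-3.9},{"y":-3.6,"z":4.0,"ax":-5.2},{"y":-4.5,"z":5.0,"ax":-6.5}]}}

```text
schema error: expected keys x, y, z, ax, ay, az
```

```bash
python3 -c "
from h import *
plan([.536,.0355,.13])"
```

```text
t 0.1 tcp [0.1597 0.6036 0.2075] shift [  3.13 -18.11  20.37] turn [-7.78 -0.01  0.02] F [-1.  -0.4  0.3] w 1.0 j6 -0.12
nest x,y [-0.1707  0.6705]
[[-0.001, 0.628, 0.778], [-0.001, 0.778, -0.628], [-1.0, -0.002, -0.0]]
```

Call:
{"op": "drive_tool", "data": {"hand": 0, "series": [{"x":0,"y":-0.9,"z":1.0,"ax":-1.3,"ay":0,"az":0},{"x":0,"y":-1.8,"z":2.0,"ax":-2.6,"ay":0,"az":0},{"x":0,"y":-2.7,"z":3.0,"ax":-3.9,"ay":0,"az":0},{"x":0,"y":-3.6,"z":4.0,"ax":-5.2,"ay":0,"az":0},{"x":0,"y":-4.5,"z":5.0,"ax":-6.5,"ay":0,"az":0}]}}

```text
time: 0.52
tool_pos: [0.2523, 0.4618, 0.2079]
tool_rot: [0.698, -0.111, 0.699, 0.111]
contact_force: [0.8, 0.6, 0.7]
gripper_width: 0.301
```

```bash
python3 -c "
from h import *
plan([.536,.0355,.13])"
```

```text
t 0.52 tcp [0.2523 0.4618 0.2079] shift [  3.13 -19.73   5.52] turn [-1.21 -0.01  0.01] F [0.8 0.6 0.7] w 0.3 j6 -0.96
nest x,y [-0.144   0.5033]
[[-0.001, 0.105, 0.994], [-0.001, 0.994, -0.105], [-1.0, -0.001, -0.001]]
```

Call:
{"op": "drive_tool", "data": {"hand": 0, "series": [{"x":0,"y":-1.5,"z":0.4,"ax":-0.3,"ay":0,"az":0},{"x":0,"y":-3.0,"z":0.8,"ax":-0.6,"ay":0,"az":0},{"x":0,"y":-4.5,"z":1.2,"ax":-0.9,"ay":0,"az":0},{"x":0,"y":-6.0,"z":1.6,"ax":-1.2,"ay":0,"az":0},{"x":0,"y":-7.5,"z":2.0,"ax":-1.2,"ay":0,"az":0}]}}

```text
time: 0.93
tool_pos: [0.3568, 0.2982, 0.2082]
tool_rot: [0.692, -0.146, 0.692, 0.145]
contact_force: [0.7, -0.4, -0.5]
gripper_width: -0.01
```

Call:
{"op": "drive_tool", "data": {"hand": 0, "series": [{"x":0,"y":-1.5,"z":0.6,"ax":0,"ay":0,"az":0},{"x":0,"y":-3.0,"z":1.2,"ax":0,"ay":0,"az":0},{"x":0,"y":-4.5,"z":1.8,"ax":0,"ay":0,"az":0},{"x":0,"y":-6.0,"z":2.4,"ax":0,"ay":0,"az":0},{"x":0,"y":-7.5,"z":3.0,"ax":0,"ay":0,"az":0}]}}

```text
time: 1.35
tool_pos: [0.5013, 0.1565, 0.2082]
tool_rot: [0.692, -0.145, 0.692, 0.145]
contact_force: [1.1, 0.2, -0.1]
gripper_width: 0.002
```

```bash
python3 -c "
from h import *
plan([.536,.0355,.12])"
```

```text
t 1.35 tcp [0.5013 0.1565 0.2082] shift [ 3.53 -4.99 -0.67] turn [-0.08 -0.   -0.  ] F [ 1.1  0.2 -0.1] w 0.0 j6 -1.82
nest x,y [-0.0411  0.123 ]
[[-0.0, 0.007, 1.0], [0.0, 1.0, -0.007], [-1.0, 0.0, -0.0]]
```

Call:
{"op": "drive_tool", "data": {"series": [{"x":0.2,"y":-1.4,"z":-0.2,"ax":0,"ay":0,"az":0},{"x":0.8,"y":-2.8,"z":-0.4,"ax":0,"ay":0,"az":0},{"x":1.4,"y":-4.2,"z":-0.6,"ax":0,"ay":0,"az":0},{"x":2.0,"y":-4.8,"z":-0.6,"ax":0,"ay":0,"az":0},{"x":2.6,"y":-4.8,"z":-0.6,"ax":0,"ay":0,"az":0}]}}

```text
time: 1.77
tool_pos: [0.5356, 0.0391, 0.1426]
tool_rot: [0.692, -0.144, 0.693, 0.143]
contact_force: [-0.7, 0.3, -0.5]
gripper_width: 0.002
```

```bash
python3 - <<'E'
from h import *
plan([.536,.0355,.12])
for n in('scene','top'):
    f=grab(n); c=proj(f,[.54,.035,.09]).astype(int);a=f['img'][max(0,c[1]-70):c[1]+70,c[0]-90:c[0]+90]
    cv2.imwrite(f'pics/{n}1.png',cv2.resize(a,None,fx=4,fy=4,interpolation=2))
E
```

```text
t 1.77 tcp [0.5356 0.0391 0.1426] shift [ 0.9  -0.14 -0.04] turn [-0.13 -0.01  0.01] F [-0.7  0.3 -0.5] w 0.0 j6 -2.04
nest x,y [-0.0577  0.0018]
[[-0.001, 0.011, 1.0], [-0.001, 1.0, -0.011], [-1.0, -0.001, -0.001]]
```

View pics/scene1.png

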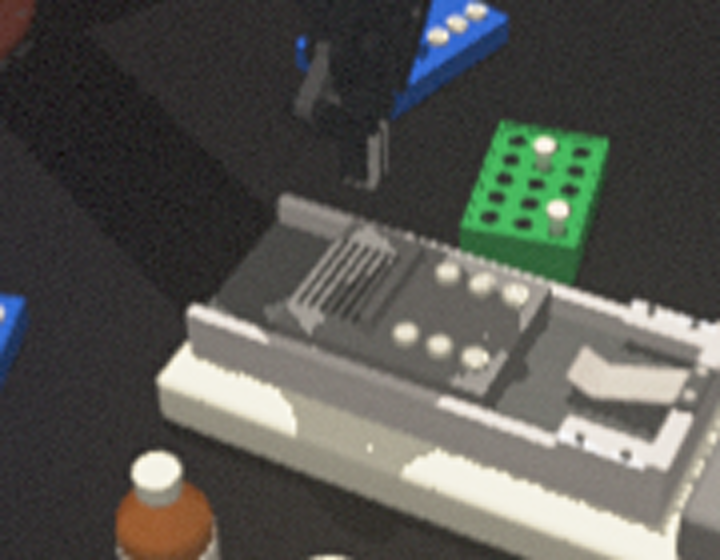

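View pics/top1.png

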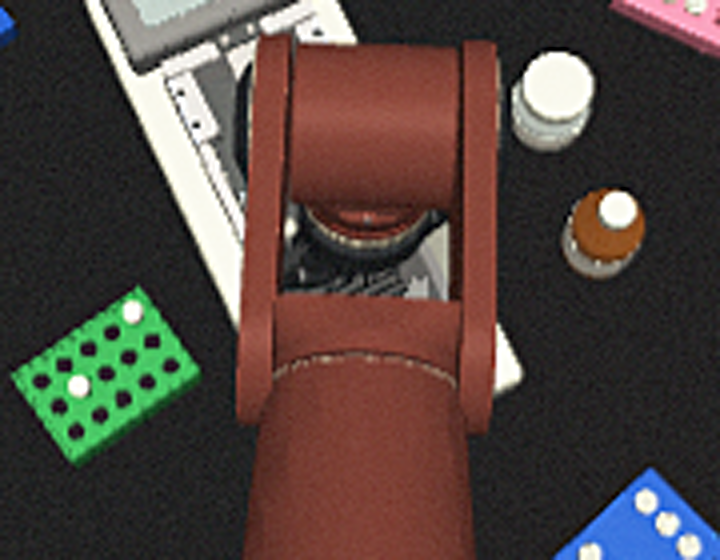

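The scene crop shows the closed fingertips at (360,185), above and over the pad. I descend, set a little farther back from the ridge.

Call:
{"op": "drive_tool", "data": {"series": [{"x":0.5,"y":-0.1,"z":-0.2,"ax":-0.1,"ay":0,"az":0},{"x":1.0,"y":-0.1,"z":-0.2,"ax":-0.1,"ay":0,"az":0},{"x":1.5,"y":-0.1,"z":-0.2,"ax":-0.1,"ay":0,"az":0},{"x":1.8,"y":-0.1,"z":-0.2,"ax":-0.1,"ay":0,"az":0},{"x":1.8,"y":-0.1,"z":-0.2,"ax":-0.1,"ay":0,"az":0}]}}

```text
time: 2.28
tool_pos: [0.5296, 0.0387, 0.0959]
tool_rot: [0.69, -0.148, 0.693, 0.149]
contact_force: [-0.2, 0.2, -0.3]
gripper_width: 0.002
```

```bash
python3 - <<'E'
from h import *
plan([.536,.0355,.085])
for n in('scene',):
    f=grab(n); c=proj(f,[.54,.035,.09]).astype(int);a=f['img'][max(0,c[1]-70):c[1]+70,c[0]-90:c[0]+90]
    cv2.imwrite(f'pics/{n}2.png',cv2.resize(a,None,fx=4,fy=4,interpolation=2))
E
```

```text
t 2.28 tcp [0.5296 0.0387 0.0959] shift [ 0.44 -0.22  0.18] turn [ 0.03 -0.04 -0.02] F [-0.2  0.2 -0.3] w 0.0 j6 -2.06
nest x,y [-0.0634  0.0039]
[[-0.004, -0.003, 1.0], [0.002, 1.0, 0.003], [-1.0, 0.002, -0.004]]
```

View pics/scene2.png

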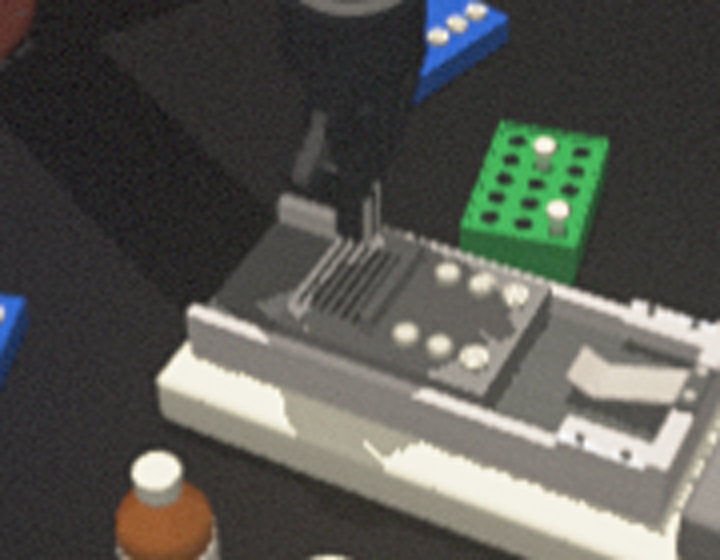

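```bash
python3 - <<'E'
from h import *
f=np.load('pics/scene.npz');c=proj(f,[.54,.035,.09]).astype(int)
q=lambda p:np.round((proj(f,p)-c+[90,70])*4)
p=np.array([.5296,.0387,.0959]);print(q(p),q([p[0],p[1],.085]))
for x,y in[(-26-41.5,0),(-44,0),(-44,35),(-44,-35),(-91,0),(-91,-48),(-91,48),(39,48),(39,-48)]:
    w=NO+x/1e3*NX+y/1e3*NY;w[2]=.085;print(x,y,q(w))
E
```

```text
[357. 263.] [358. 277.]
-67.5 0 [348. 279.]
-44 0 [384. 291.]
-44 35 [411. 254.]
-44 -35 [356. 330.]
-91 0 [312. 267.]
-91 -48 [272. 319.]
-91 48 [350. 217.]
39 48 [550. 283.]
39 -48 [481. 394.]
```

```bash
python3 - <<'E'
from h import *
f=np.load('pics/scene.npz');c=proj(f,[.54,.035,.09]).astype(int);a=f['img'][c[1]-45:c[1]+35,c[0]-60:c[0]+60]
a=(255*(a/255.)**.45).astype(np.uint8);cv2.imwrite('pics/s3.png',cv2.resize(a,None,fx=6.5,fy=6.5,interpolation=2))
E
```

```text
(no output)
```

View pics/s3.png

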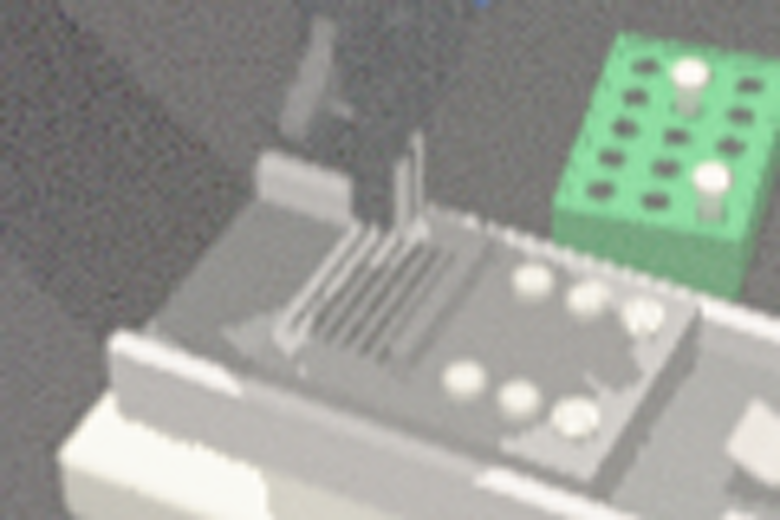

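```bash
python3 - <<'E'
from h import *
f=np.load('pics/scene.npz');c=proj(f,[.54,.035,.09]).astype(int)
u,v=390/6.5+c[0]-60,229/6.5+c[1]-45
for z in(.085,.096,.108):
    w=onplane(f,u,v,z);print(z,w.round(4),((w-NO)@NX).round(4),((w-NO)@NY).round(4))
E
```

```text
0.085 [0.5064 0.0591 0.085 ] -0.0762 0.0319
0.096 [0.5159 0.0517 0.096 ] -0.0705 0.0213
0.108 [0.5263 0.0437 0.108 ] -0.0643 0.0098
```

Call:
{"op": "drive_tool", "data": {"series": [{"x":0.1,"y":-0.1,"z":0,"ax":0,"ay":0,"az":0},{"x":0.2,"y":-0.2,"z":0,"ax":0,"ay":0,"az":0},{"x":0.2,"y":-0.2,"z":0,"ax":0,"ay":0,"az":0}]}}

```text
time: 2.58
tool_pos: [0.5338, 0.0332, 0.0937]
tool_rot: [0.692, -0.148, 0.691, 0.148]
contact_force: [-0.8, -0.6, -0.4]
gripper_width: 0.001
```

```bash
python3 - <<'E'
from h import *
plan([.536,.0355,.085])
f=grab('scene');c=proj(f,[.54,.035,.09]).astype(int);a=f['img'][c[1]-45:c[1]+35,c[0]-60:c[0]+60]
a=(255*(a/255.)**.45).astype(np.uint8);cv2.imwrite('pics/s4.png',cv2.resize(a,None,fx=6.5,fy=6.5,interpolation=2))
E
```

```text
t 2.58 tcp [0.5338 0.0332 0.0937] shift [0.35 0.05 0.12] turn [0.02 0.   0.01] F [-0.8 -0.6 -0.4] w 0.0 j6 -2.07
nest x,y [-0.0617 -0.0029]
[[0.0, -0.002, 1.0], [-0.0, 1.0, 0.002], [-1.0, -0.0, 0.0]]
```

View pics/s4.png

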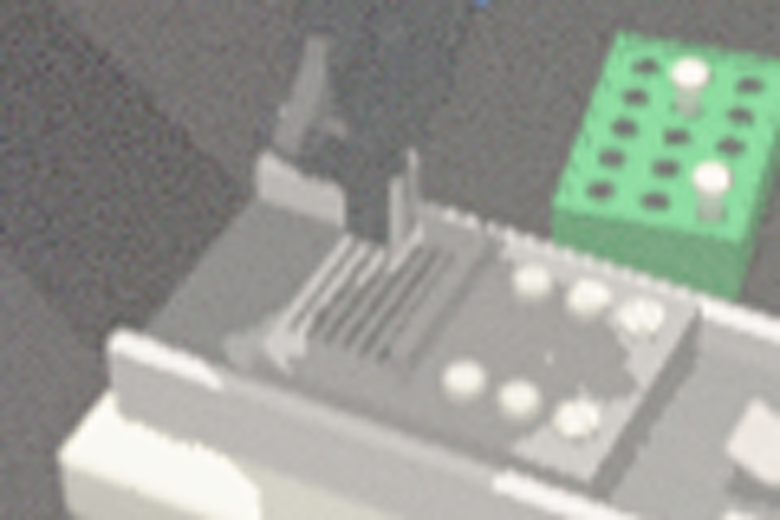

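Call:
{"op": "drive_tool", "data": {"series": [{"x":0.1,"y":0.1,"z":0,"ax":0,"ay":0,"az":0},{"x":0.2,"y":0.1,"z":0,"ax":0,"ay":0,"az":0},{"x":0.3,"y":0.1,"z":0,"ax":0,"ay":0,"az":0},{"x":0.3,"y":0.1,"z":0,"ax":0,"ay":0,"az":0}]}}

```text
time: 2.97
tool_pos: [0.5319, 0.0359, 0.0853]
tool_rot: [0.691, -0.148, 0.692, 0.148]
contact_force: [-1.3, 0.9, 0.5]
gripper_width: 0.004
```

```bash
python3 - <<'E'
from h import *
print(manip.pinch_z)
plan([.536,.0355,.085])
f=grab('scene');c=proj(f,[.54,.035,.09]).astype(int);a=f['img'][c[1]-45:c[1]+35,c[0]-60:c[0]+60]
print((proj(f,sensors.state()['tool_pos'])-c+[60,45])*6.5)
a=(255*(a/255.)**.45).astype(np.uint8);cv2.imwrite('pics/s5.png',cv2.resize(a,None,fx=6.5,fy=6.5,interpolation=2))
E
```

```text
-0.0187
t 2.97 tcp [0.5319 0.0359 0.0853] shift [ 0.01 -0.08  0.14] turn [ 0.02 -0.01 -0.01] F [-1.3  0.9  0.5] w 0.0 j6 -2.06
nest x,y [-0.0624  0.0004]
[[-0.001, -0.002, 1.0], [0.001, 1.0, 0.002], [-1.0, 0.001, -0.001]]
[384.11294717 293.39743742]
```

View pics/s5.png

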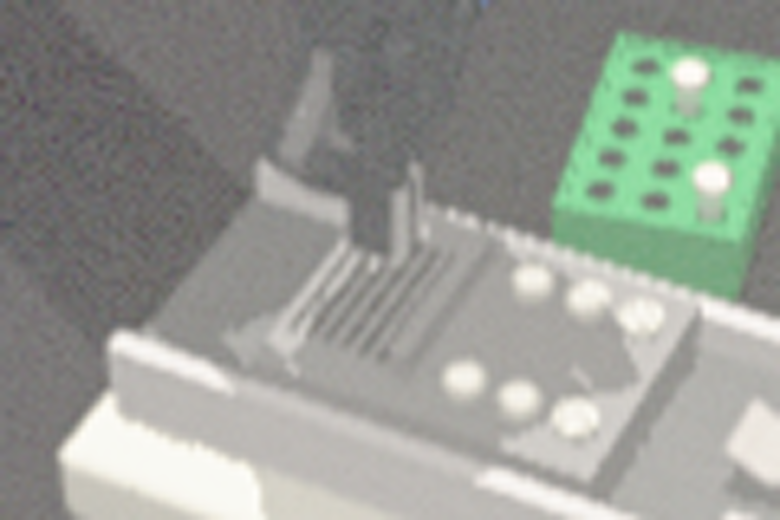

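Call:
{"op": "drive_tool", "data": {"series": [{"x":0.1,"y":0,"z":0,"ax":0,"ay":0,"az":0},{"x":0.2,"y":0,"z":0,"ax":0,"ay":0,"az":0},{"x":0.2,"y":0,"z":0,"ax":0,"ay":0,"az":0}]}}

```text
time: 3.27
tool_pos: [0.532, 0.0358, 0.0804]
tool_rot: [0.691, -0.148, 0.692, 0.148]
contact_force: [-1.1, -0.3, -0.3]
gripper_width: 0.001
```

Call:
{"op": "drive_tool", "data": {"series": [{"x":0.1,"y":0,"z":0,"ax":0,"ay":0,"az":0},{"x":0.2,"y":0,"z":0,"ax":0,"ay":0,"az":0},{"x":0.2,"y":0,"z":0,"ax":0,"ay":0,"az":0}]}}

```text
time: 3.52
tool_pos: [0.532, 0.0358, 0.0754]
tool_rot: [0.691, -0.148, 0.692, 0.148]
contact_force: [0.5, 0.5, -0.5]
gripper_width: 0.002
```

```bash
python3 - <<'E'
from h import *
plan([.536,.0355,.085])
f=grab('scene');c=proj(f,[.54,.035,.09]).astype(int);a=f['img'][c[1]-45:c[1]+35,c[0]-60:c[0]+60]
a=(255*(a/255.)**.45).astype(np.uint8);cv2.imwrite('pics/s6.png',cv2.resize(a,None,fx=6.5,fy=6.5,interpolation=2))
E
```

```text
t 3.52 tcp [0.532  0.0358 0.0754] shift [-0.38 -0.08  0.14] turn [ 0.02 -0.01 -0.01] F [ 0.5  0.5 -0.5] w 0.0 j6 -2.06
nest x,y [-0.0623  0.0003]
[[-0.001, -0.002, 1.0], [0.0, 1.0, 0.002], [-1.0, 0.0, -0.001]]
```

View pics/s6.png

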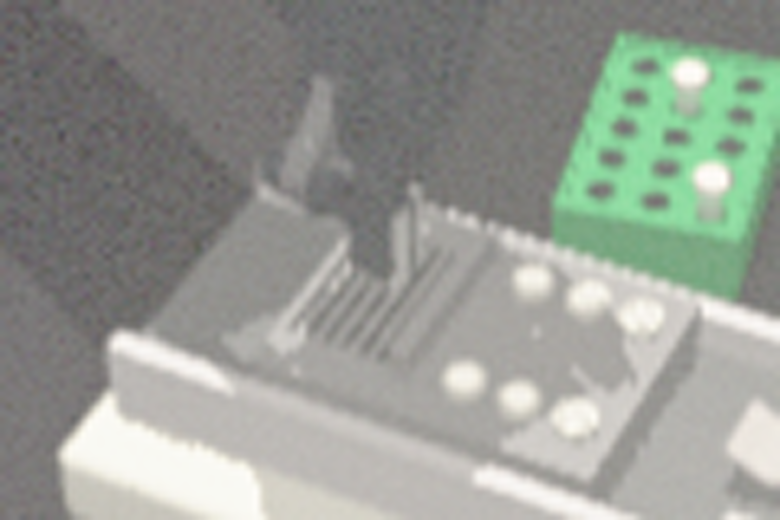

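Still no contact. In the picture the visible tip at (385,278) sits about 12 mm above the reported TCP, so I expect contact at TCP z of about 0.072.

Call:
{"op": "drive_tool", "data": {"series": [{"x":0.1,"y":0,"z":0,"ax":0,"ay":0,"az":0},{"x":0.2,"y":0,"z":0,"ax":0,"ay":0,"az":0},{"x":0.2,"y":0,"z":0,"ax":0,"ay":0,"az":0}]}}

```text
time: 3.82
tool_pos: [0.532, 0.0359, 0.0704]
tool_rot: [0.691, -0.148, 0.692, 0.148]
contact_force: [0.7, -0.3, 0.9]
gripper_width: -0.0
```

Call:
{"op": "drive_tool", "data": {"series": [{"x":0.1,"y":0,"z":0,"ax":0,"ay":0,"az":0},{"x":0.1,"y":0,"z":0,"ax":0,"ay":0,"az":0}]}}

```text
time: 3.98
tool_pos: [0.5321, 0.0359, 0.0681]
tool_rot: [0.691, -0.148, 0.692, 0.148]
contact_force: [0.1, 0.5, -0.5]
gripper_width: -0.002
```

```bash
python3 - <<'E'
from h import *
f=grab('scene');c=proj(f,[.54,.035,.09]).astype(int);a=f['img'][c[1]-45:c[1]+35,c[0]-60:c[0]+60]
a=(255*(a/255.)**.45).astype(np.uint8);cv2.imwrite('pics/s7.png',cv2.resize(a,None,fx=6.5,fy=6.5,interpolation=2))
print(sensors.state()['contact_force'])
E
```

```text
[-0.11435787  0.08140068  0.14198707]
```

View pics/s7.png

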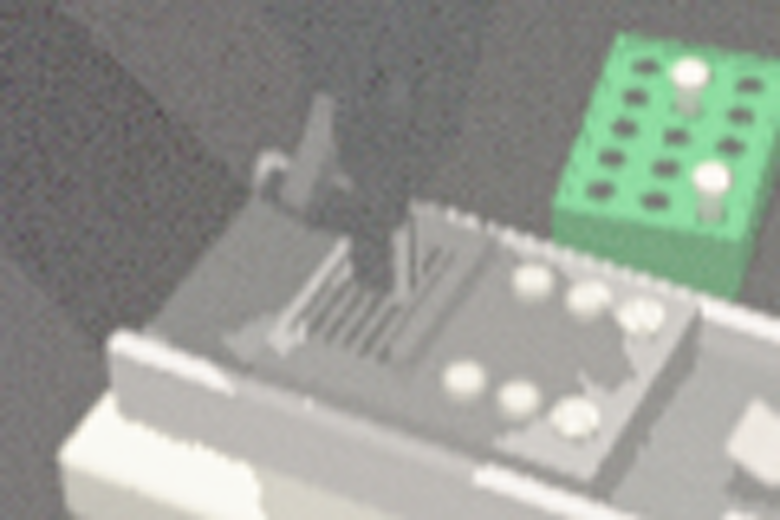

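Call:
{"op": "drive_tool", "data": {"series": [{"x":0.1,"y":0,"z":0,"ax":0,"ay":0,"az":0},{"x":0.1,"y":0,"z":0,"ax":0,"ay":0,"az":0}]}}

```text
time: 4.2
tool_pos: [0.5322, 0.0359, 0.0657]
tool_rot: [0.691, -0.148, 0.692, 0.148]
contact_force: [0.1, 0.6, 0.3]
gripper_width: 0.004
```

Call:
{"op": "drive_tool", "data": {"series": [{"x":0.1,"y":0,"z":0,"ax":0,"ay":0,"az":0},{"x":0.1,"y":0,"z":0,"ax":0,"ay":0,"az":0}]}}

```text
time: 4.37
tool_pos: [0.5321, 0.0358, 0.0631]
tool_rot: [0.691, -0.148, 0.692, 0.148]
contact_force: [-0.3, -0.2, -0.8]
gripper_width: -0.003
```

```bash
python3 - <<'E'
from h import *
f=grab('scene');c=proj(f,[.54,.035,.09]).astype(int);a=f['img'][c[1]-55:c[1]+35,c[0]-60:c[0]+60]
a=(255*(a/255.)**.45).astype(np.uint8);cv2.imwrite('pics/s8.png',cv2.resize(a,None,fx=6.5,fy=6.5,interpolation=2))
print(sensors.state()['contact_force'])
f=grab('top');c=proj(f,[.54,.035,.09]).astype(int);a=f['img'][c[1]-60:c[1]+40,c[0]-60:c[0]+60]
a=(255*(a/255.)**.6).astype(np.uint8);cv2.imwrite('pics/t8.png',cv2.resize(a,None,fx=5.5,fy=5.5,interpolation=2))
E
```

```text
[ 0.06979826  0.50670291 -0.73155937]
```

View pics/s8.png

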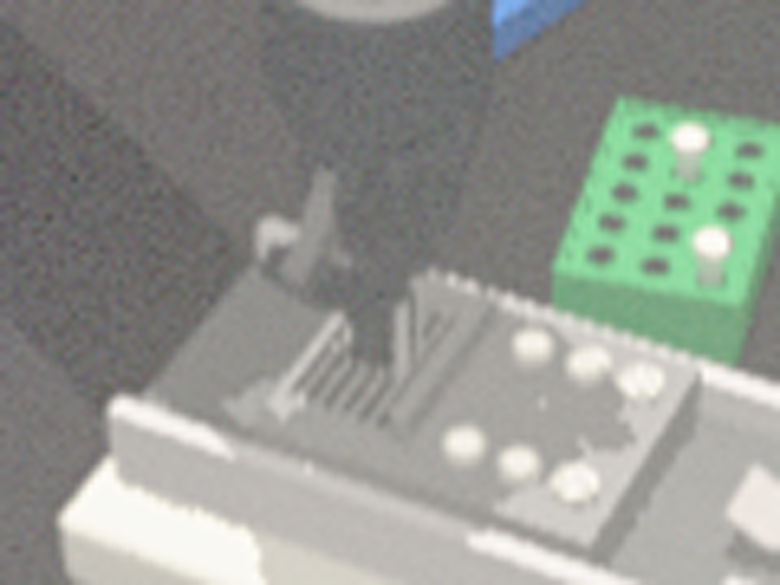

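View pics/t8.png

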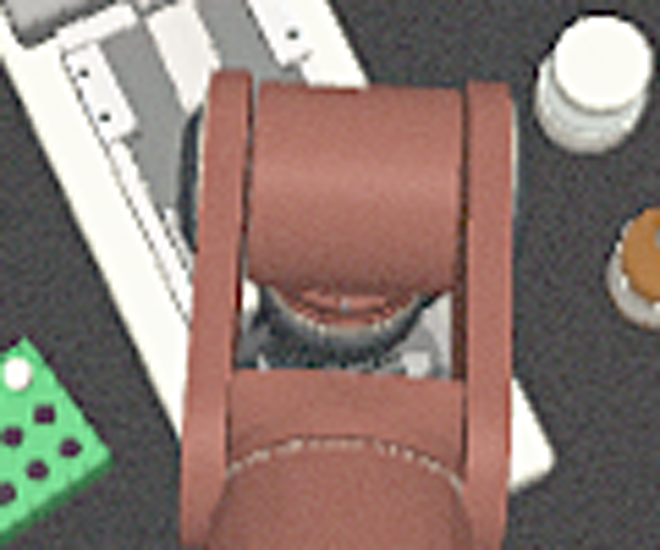

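Call:
{"op": "drive_tool", "data": {"series": [{"x":0.1,"y":0,"z":0,"ax":0,"ay":0,"az":0},{"x":0.1,"y":0,"z":0,"ax":0,"ay":0,"az":0}]}}

```text
time: 4.63
tool_pos: [0.5329, 0.0358, 0.0621]
tool_rot: [0.692, -0.148, 0.691, 0.148]
contact_force: [-2.6, 0.3, 8.8]
gripper_width: -0.0
```

Call:
{"op": "drive_tool", "data": {"series": [{"x":0.1,"y":0,"z":0,"ax":0,"ay":0,"az":0},{"x":0.1,"y":0,"z":0,"ax":0,"ay":0,"az":0}]}}

```text
time: 4.8
tool_pos: [0.5331, 0.0358, 0.0602]
tool_rot: [0.692, -0.148, 0.691, 0.148]
contact_force: [-3.3, -0.7, 9.8]
gripper_width: 0.0
```

Call:
{"op": "drive_tool", "data": {"series": [{"x":0.1,"y":0,"z":0,"ax":0,"ay":0,"az":0},{"x":0.2,"y":0,"z":0,"ax":0,"ay":0,"az":0},{"x":0.2,"y":0,"z":0,"ax":0,"ay":0,"az":0}]}}

```text
time: 5.05
tool_pos: [0.5333, 0.0357, 0.0556]
tool_rot: [0.692, -0.148, 0.691, 0.148]
contact_force: [-4.2, -0.5, 10.8]
gripper_width: 0.003
```

```bash
python3 - <<'E'
from h import *
plan([.536,.0355,.085])
f=grab('scene');c=proj(f,[.54,.035,.09]).astype(int);a=f['img'][c[1]-55:c[1]+35,c[0]-60:c[0]+60]
a=(255*(a/255.)**.45).astype(np.uint8);cv2.imwrite('pics/s9.png',cv2.resize(a,None,fx=6.5,fy=6.5,interpolation=2))
E
```

```text
t 5.05 tcp [0.5333 0.0357 0.0556] shift [-1.18 -0.05  0.09] turn [0.02 0.01 0.01] F [-4.2 -0.5 10.8] w 0.0 j6 -2.07
nest x,y [-0.0611 -0.0004]
[[0.001, -0.002, 1.0], [-0.001, 1.0, 0.002], [-1.0, -0.001, 0.001]]
```

View pics/s9.png

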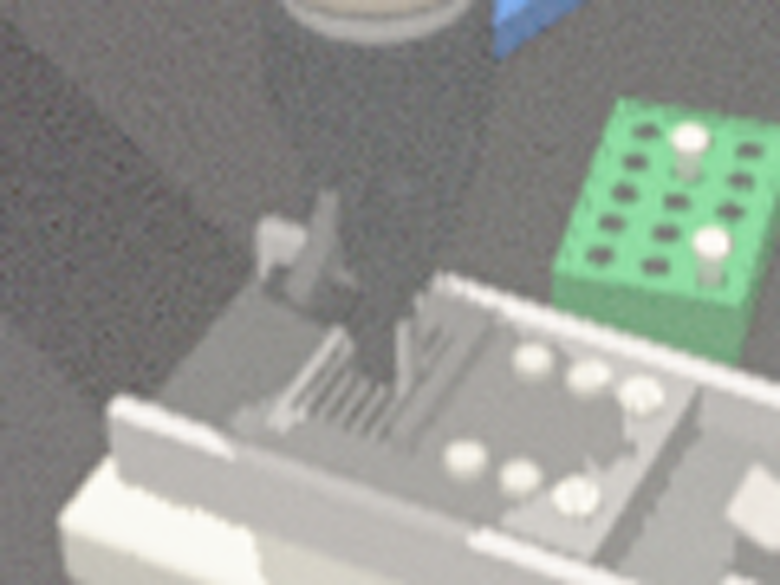

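The tray is sinking level (caps moved about 13 px down in the crop). I press on to the hard stop.

Call:
{"op": "drive_tool", "data": {"series": [{"x":0.1,"y":0,"z":0,"ax":0,"ay":0,"az":0},{"x":0.15,"y":0,"z":0,"ax":0,"ay":0,"az":0},{"x":0.15,"y":0,"z":0,"ax":0,"ay":0,"az":0}]}}

```text
time: 5.35
tool_pos: [0.5336, 0.0357, 0.0525]
tool_rot: [0.692, -0.148, 0.691, 0.148]
contact_force: [-4.6, 0.3, 12.8]
gripper_width: 0.001
```

Call:
{"op": "drive_tool", "data": {"series": [{"x":0.07,"y":0,"z":0,"ax":0,"ay":0,"az":0},{"x":0.07,"y":0,"z":0,"ax":0,"ay":0,"az":0}]}}

```text
time: 5.52
tool_pos: [0.5337, 0.0357, 0.0522]
tool_rot: [0.692, -0.148, 0.691, 0.148]
contact_force: [-9.7, -0.1, 21.3]
gripper_width: 0.003
```

Hard stop reached at TCP z 0.052 (Fz 21 N). Now I slide along tool z.

Call:
{"op": "drive_tool", "data": {"series": [{"x":0,"y":0,"z":0.15,"ax":0,"ay":0,"az":0},{"x":0,"y":0,"z":0.3,"ax":0,"ay":0,"az":0},{"x":0,"y":0,"z":0.45,"ax":0,"ay":0,"az":0},{"x":0,"y":0,"z":0.6,"ax":0,"ay":0,"az":0},{"x":0,"y":0,"z":0.6,"ax":0,"ay":0,"az":0}]}}

```text
time: 5.93
tool_pos: [0.5485, 0.0412, 0.0523]
tool_rot: [0.692, -0.149, 0.69, 0.147]
contact_force: [-5.8, -2.8, 17.3]
gripper_width: -0.001
```

```bash
python3 - <<'E'
from h import *
plan([.536,.0355,.085])
f=grab('scene');c=proj(f,[.56,.045,.09]).astype(int);a=f['img'][c[1]-55:c[1]+45,c[0]-60:c[0]+80]
a=(255*(a/255.)**.45).astype(np.uint8);cv2.imwrite('pics/s10.png',cv2.resize(a,None,fx=5.5,fy=5.5,interpolation=2))
E
```

```text
t 5.93 tcp [0.5485 0.0412 0.0523] shift [-1.31 -0.01 -0.55] turn [0.03 0.03 0.04] F [-5.8 -2.8 17.3] w -0.0 j6 -2.05
nest x,y [-0.0451 -0.0016]
[[0.002, -0.002, 1.0], [-0.003, 1.0, 0.002], [-1.0, -0.003, 0.002]]
```

View pics/s10.png

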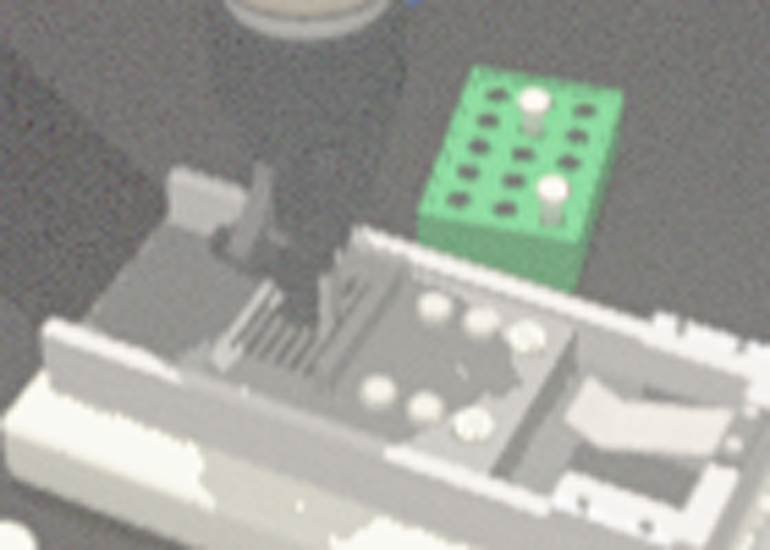

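The tray follows (nose edge at about (575,340) to (500,465), approaching the leaf). I continue.

Call:
{"op": "drive_tool", "data": {"series": [{"x":0.03,"y":0.02,"z":0.2,"ax":0,"ay":0,"az":0},{"x":0.06,"y":0.04,"z":0.4,"ax":0,"ay":0,"az":0},{"x":0.06,"y":0.04,"z":0.6,"ax":0,"ay":0,"az":0},{"x":0.06,"y":0.04,"z":0.8,"ax":0,"ay":0,"az":0},{"x":0.06,"y":0.04,"z":1.0,"ax":0,"ay":0,"az":0}]}}

```text
time: 6.4
tool_pos: [0.5709, 0.0517, 0.0522]
tool_rot: [0.692, -0.15, 0.691, 0.147]
contact_force: [-9.8, -4.9, 23.9]
gripper_width: 0.002
```

```bash
python3 - <<'E'
from h import *
plan([.536,.0355,.085])
f=grab('scene');c=proj(f,[.60,.06,.09]).astype(int);a=f['img'][c[1]-55:c[1]+45,c[0]-70:c[0]+70]
a=(255*(a/255.)**.45).astype(np.uint8);cv2.imwrite('pics/s11.png',cv2.resize(a,None,fx=5.5,fy=5.5,interpolation=2))
E
```

```text
t 6.4 tcp [0.5709 0.0517 0.0522] shift [-1.31 -0.02 -1.54] turn [0.03 0.02 0.05] F [-9.8 -4.9 23.9] w 0.0 j6 -2.03
nest x,y [-0.0203 -0.0011]
[[0.001, -0.002, 1.0], [-0.004, 1.0, 0.002], [-1.0, -0.004, 0.001]]
```

View pics/s11.png

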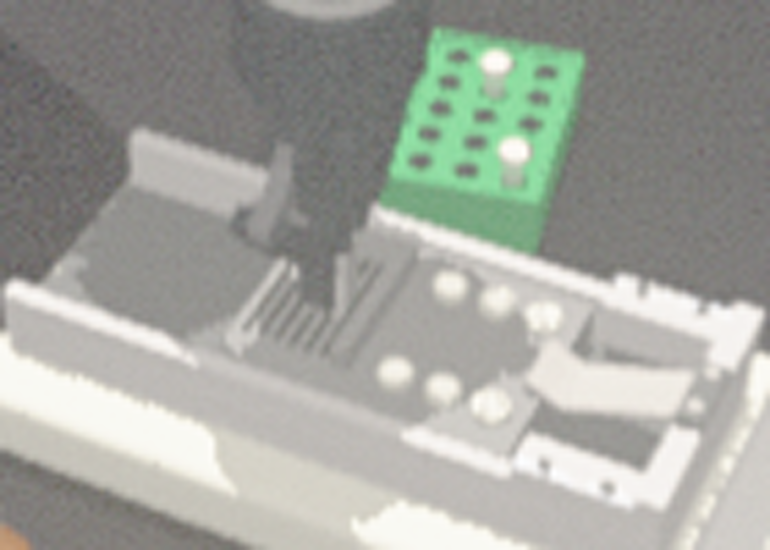

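The nose is at the leaf's curled tip (545,375), low and about to go under. I continue.

Call:
{"op": "drive_tool", "data": {"series": [{"x":0.02,"y":0.02,"z":0.15,"ax":0,"ay":0,"az":0},{"x":0.04,"y":0.04,"z":0.3,"ax":0,"ay":0,"az":0},{"x":0.04,"y":0.04,"z":0.45,"ax":0,"ay":0,"az":0},{"x":0.04,"y":0.04,"z":0.6,"ax":0,"ay":0,"az":0},{"x":0.04,"y":0.04,"z":0.75,"ax":0,"ay":0,"az":0}]}}

```text
time: 6.87
tool_pos: [0.5866, 0.0594, 0.0522]
tool_rot: [0.691, -0.15, 0.692, 0.146]
contact_force: [-16.2, -7.4, 30.1]
gripper_width: 0.003
```

```bash
python3 - <<'E'
from h import *
plan([.536,.0355,.085])
f=grab('scene');c=proj(f,[.60,.06,.09]).astype(int);a=f['img'][c[1]-55:c[1]+45,c[0]-70:c[0]+70]
a=(255*(a/255.)**.45).astype(np.uint8);cv2.imwrite('pics/s12.png',cv2.resize(a,None,fx=5.5,fy=5.5,interpolation=2))
E
```

```text
t 6.87 tcp [0.5866 0.0594 0.0522] shift [-1.31 -0.05 -2.24] turn [ 0.03 -0.02  0.05] F [-16.2  -7.4  30.1] w 0.0 j6 -2.01
nest x,y [-0.0029 -0.0005]
[[-0.002, -0.002, 1.0], [-0.005, 1.0, 0.002], [-1.0, -0.005, -0.002]]
```

View pics/s12.png

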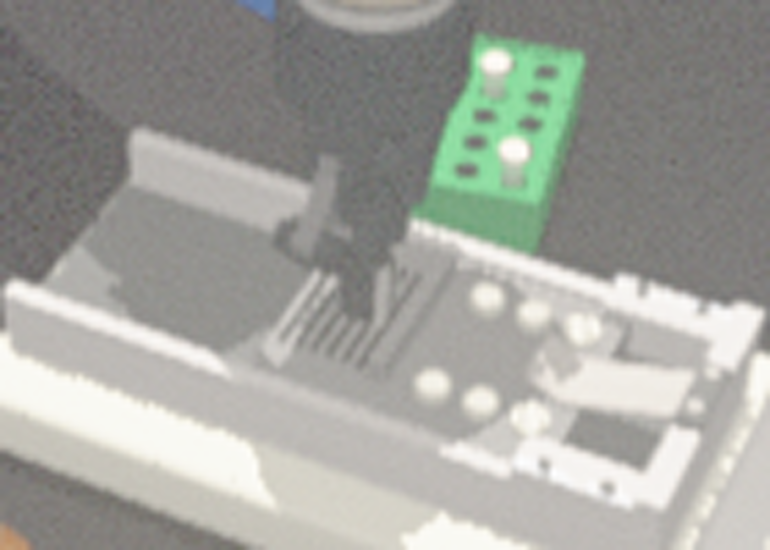

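The nose has gone under the leaf (bent up, tip at (555,360)) and is entering the lips. I continue.

Call:
{"op": "drive_tool", "data": {"series": [{"x":0,"y":0,"z":0.15,"ax":0,"ay":0,"az":0},{"x":0,"y":0,"z":0.3,"ax":0,"ay":0,"az":0},{"x":0,"y":0,"z":0.45,"ax":0,"ay":0,"az":0},{"x":0,"y":0,"z":0.6,"ax":0,"ay":0,"az":0},{"x":0,"y":0,"z":0.75,"ax":0,"ay":0,"az":0}]}}

```text
time: 7.33
tool_pos: [0.6035, 0.0672, 0.0522]
tool_rot: [0.691, -0.15, 0.692, 0.147]
contact_force: [-14.5, -6.9, 29.7]
gripper_width: -0.001
```

```bash
python3 - <<'E'
from h import *
plan([.536,.0355,.085])
f=grab('scene');c=proj(f,[.60,.06,.09]).astype(int);a=f['img'][c[1]-55:c[1]+45,c[0]-70:c[0]+70]
a=(255*(a/255.)**.45).astype(np.uint8);cv2.imwrite('pics/s13.png',cv2.resize(a,None,fx=5.5,fy=5.5,interpolation=2))
E
```

```text
t 7.33 tcp [0.6035 0.0672 0.0522] shift [-1.31 -0.05 -2.99] turn [ 0.03 -0.02  0.05] F [-14.5  -6.9  29.7] w -0.0 j6 -2.0
nest x,y [ 0.0158 -0.0003]
[[-0.002, -0.002, 1.0], [-0.004, 1.0, 0.002], [-1.0, -0.004, -0.002]]
```

View pics/s13.png

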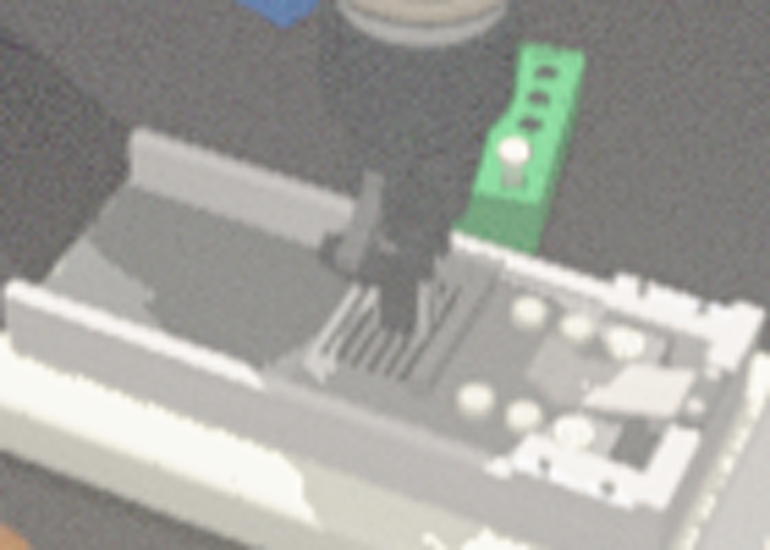

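Call:
{"op": "drive_tool", "data": {"series": [{"x":0,"y":0,"z":0.15,"ax":0,"ay":0,"az":0},{"x":0,"y":0,"z":0.3,"ax":0,"ay":0,"az":0},{"x":0,"y":0,"z":0.45,"ax":0,"ay":0,"az":0},{"x":0,"y":0,"z":0.6,"ax":0,"ay":0,"az":0}]}}

```text
time: 7.72
tool_pos: [0.6171, 0.0734, 0.0522]
tool_rot: [0.691, -0.15, 0.692, 0.147]
contact_force: [-15.9, -7.3, 28.7]
gripper_width: 0.005
```

Call:
{"op": "drive_tool", "data": {"series": [{"x":0,"y":0,"z":0.08,"ax":0,"ay":0,"az":0},{"x":0,"y":0,"z":0.1,"ax":0,"ay":0,"az":0}]}}

```text
time: 7.88
tool_pos: [0.6202, 0.0748, 0.0522]
tool_rot: [0.692, -0.15, 0.691, 0.147]
contact_force: [-13.2, -6.0, 27.7]
gripper_width: -0.002
```

```bash
python3 - <<'E'
from h import *
plan([.536,.0355,.085])
f=grab('scene');c=proj(f,[.60,.06,.09]).astype(int);a=f['img'][c[1]-55:c[1]+45,c[0]-70:c[0]+70]
a=(255*(a/255.)**.45).astype(np.uint8);cv2.imwrite('pics/s14.png',cv2.resize(a,None,fx=5.5,fy=5.5,interpolation=2))
E
```

```text
t 7.88 tcp [0.6202 0.0748 0.0522] shift [-1.31 -0.06 -3.71] turn [0.03 0.   0.05] F [-13.2  -6.   27.7] w -0.0 j6 -1.99
nest x,y [ 0.0341 -0.0002]
[[0.0, -0.002, 1.0], [-0.004, 1.0, 0.002], [-1.0, -0.004, 0.0]]
```

View pics/s14.png

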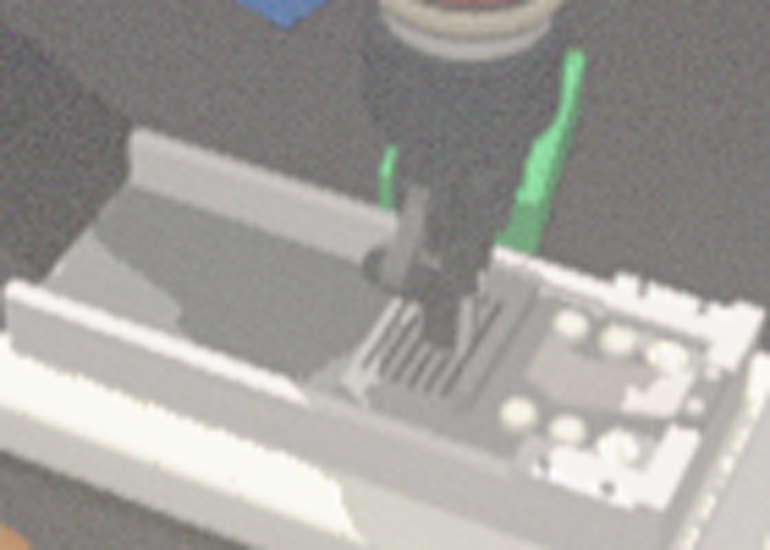

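Nearly home: caps at (667,355) beside the stop. I take small pushes until the lateral force jumps.

Call:
{"op": "drive_tool", "data": {"series": [{"x":0,"y":0,"z":0.06,"ax":0,"ay":0,"az":0},{"x":0,"y":0,"z":0.08,"ax":0,"ay":0,"az":0}]}}

```text
time: 8.1
tool_pos: [0.6216, 0.0754, 0.0522]
tool_rot: [0.691, -0.15, 0.691, 0.147]
contact_force: [-14.6, -5.9, 28.1]
gripper_width: 0.002
```

Call:
{"op": "drive_tool", "data": {"series": [{"x":0,"y":0,"z":0.06,"ax":0,"ay":0,"az":0},{"x":0,"y":0,"z":0.08,"ax":0,"ay":0,"az":0}]}}

```text
time: 8.27
tool_pos: [0.6221, 0.0757, 0.0521]
tool_rot: [0.69, -0.15, 0.693, 0.147]
contact_force: [-20.1, -7.9, 32.5]
gripper_width: 0.007
```

Call:
{"op": "drive_tool", "data": {"series": [{"x":0,"y":0,"z":0.06,"ax":0,"ay":0,"az":0},{"x":0,"y":0,"z":0.08,"ax":0,"ay":0,"az":0}]}}

```text
time: 8.43
tool_pos: [0.622, 0.0756, 0.0521]
tool_rot: [0.688, -0.15, 0.695, 0.146]
contact_force: [-26.0, -11.6, 36.5]
gripper_width: 0.001
```

Stalled, with the force rising. I check the picture before releasing.

```bash
python3 - <<'E'
from h import *
plan([.536,.0355,.085])
f=grab('scene');c=proj(f,[.66,.085,.08]).astype(int);a=f['img'][c[1]-40:c[1]+40,c[0]-55:c[0]+55]
a=(255*(a/255.)**.6).astype(np.uint8);cv2.imwrite('pics/s15.png',cv2.resize(a,None,fx=7,fy=7,interpolation=2))
for x,y in((70-41.5,0),(135,0),(52,0),(5,-48),(5,48)):
    w=NO+x/1e3*NX+y/1e3*NY;w[2]=.075;print(x,y,(proj(f,w)-c+[55,40])*7)
E
```

```text
t 8.43 tcp [0.622  0.0756 0.0521] shift [-1.28 -0.06 -3.81] turn [ 0.03 -0.12  0.04] F [-26.  -11.6  36.5] w 0.0 j6 -1.98
nest x,y [ 0.0361 -0.0001]
[[-0.01, -0.003, 1.0], [-0.004, 1.0, 0.003], [-1.0, -0.004, -0.01]]
28.5 0 [264.66974818 236.95912277]
135 0 [576.16018978 344.58650711]
52 0 [331.69408855 260.12641942]
5 -48 [134.48060212 311.54983969]
5 48 [258.92259007 122.42728684]
```

View pics/s15.png

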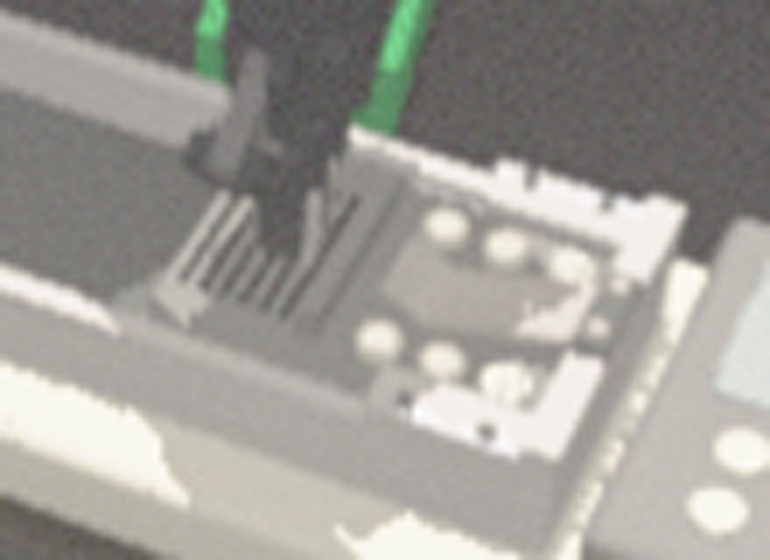

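The tray's nose and front caps are at the stop, under the leaf and lips. I relax the push first, then lift straight up.

Call:
{"op": "drive_tool", "data": {"series": [{"x":0,"y":0,"z":-0.08,"ax":0,"ay":0,"az":0},{"x":0,"y":0,"z":-0.1,"ax":0,"ay":0,"az":0}]}}

```text
time: 8.65
tool_pos: [0.6221, 0.0756, 0.0522]
tool_rot: [0.691, -0.15, 0.692, 0.147]
contact_force: [-15.5, -7.5, 29.0]
gripper_width: -0.002
```

Call:
{"op": "drive_tool", "data": {"series": [{"x":-0.1,"y":0,"z":0,"ax":0,"ay":0,"az":0},{"x":-0.15,"y":0,"z":0,"ax":0,"ay":0,"az":0}]}}

```text
time: 8.82
tool_pos: [0.6227, 0.0762, 0.0526]
tool_rot: [0.692, -0.149, 0.691, 0.147]
contact_force: [-3.1, -5.4, 8.7]
gripper_width: 0.002
```

```bash
python3 - <<'E'
from h import *
plan([.536,.0355,.085])
E
```

```text
t 8.82 tcp [0.6227 0.0762 0.0526] shift [-1.3  -0.07 -3.83] turn [0.02 0.01 0.05] F [-3.1 -5.4  8.7] w 0.0 j6 -1.99
nest x,y [0.037  0.0002]
[[0.001, -0.002, 1.0], [-0.004, 1.0, 0.002], [-1.0, -0.004, 0.001]]
```

Call:
{"op": "drive_tool", "data": {"series": [{"x":-0.1,"y":0,"z":0,"ax":0,"ay":0,"az":0},{"x":-0.2,"y":0,"z":0,"ax":0,"ay":0,"az":0}]}}

```text
time: 8.98
tool_pos: [0.6226, 0.077, 0.0561]
tool_rot: [0.692, -0.149, 0.691, 0.147]
contact_force: [0.7, -0.3, 0.0]
gripper_width: 0.0
```

Call:
{"op": "drive_tool", "data": {"series": [{"x":-0.2,"y":0,"z":0,"ax":0,"ay":0,"az":0},{"x":-0.4,"y":0,"z":-0.1,"ax":0,"ay":0,"az":0},{"x":-0.8,"y":0,"z":-0.2,"ax":0,"ay":0,"az":0}]}}

```text
time: 9.23
tool_pos: [0.6155, 0.0761, 0.0732]
tool_rot: [0.69, -0.148, 0.692, 0.148]
contact_force: [0.6, 0.1, -0.7]
gripper_width: 0.004
```

Call:
{"op": "drive_tool", "data": {"series": [{"x":-1.0,"y":0,"z":0,"ax":0,"ay":0,"az":0},{"x":-2.0,"y":0,"z":0,"ax":0,"ay":0,"az":0},{"x":-3.0,"y":0,"z":-1,"ax":0,"ay":0,"az":0},{"x":-4.0,"y":0,"z":-2,"ax":0,"ay":0,"az":0},{"x":-4.0,"y":0,"z":-3.5,"ax":0,"ay":0,"az":0}]}}

```text
time: 9.65
tool_pos: [0.5404, 0.0402, 0.1815]
tool_rot: [0.695, -0.149, 0.687, 0.148]
contact_force: [0.6, -0.3, 1.5]
gripper_width: -0.0
```

Call:
{"op": "drive_tool", "data": {"series": [{"x":0,"y":0,"z":-1.5,"ax":0,"ay":0,"az":0},{"x":0,"y":0,"z":-3,"ax":0,"ay":0,"az":0},{"x":0,"y":1,"z":-3.5,"ax":0,"ay":0,"az":0},{"x":0,"y":2,"z":-3.5,"ax":0,"ay":0,"az":0},{"x":0,"y":2,"z":-3.5,"ax":0,"ay":0,"az":0}]}}

```text
time: 10.07
tool_pos: [0.4347, 0.0519, 0.1746]
tool_rot: [0.692, -0.148, 0.691, 0.149]
contact_force: [0.4, 0.2, 0.6]
gripper_width: -0.002
```

```bash
python3 - <<'E'
from h import *
plan([.536,.0355,.085])
f=grab('scene');c=proj(f,[.65,.085,.08]).astype(int);a=f['img'][c[1]-40:c[1]+40,c[0]-55:c[0]+55]
cv2.imwrite('pics/s16.png',cv2.resize(a,None,fx=7,fy=7,interpolation=2))
f=grab('top');c=proj(f,[.62,.07,.08]).astype(int);a=f['img'][c[1]-75:c[1]+75,c[0]-75:c[0]+75]
print(c);cv2.imwrite('pics/t16.png',cv2.resize(a,None,fx=4,fy=4,interpolation=2))
E
```

```text
t 10.07 tcp [0.4347 0.0519 0.1746] shift [ 3.58 -2.27  3.42] turn [ 0.04  0.01 -0.01] F [0.4 0.2 0.6] w -0.0 j6 -2.05
nest x,y [-0.1446  0.0546]
[[0.001, -0.003, 1.0], [0.001, 1.0, 0.003], [-1.0, 0.001, 0.001]]
[281 173]
```

View pics/s16.png

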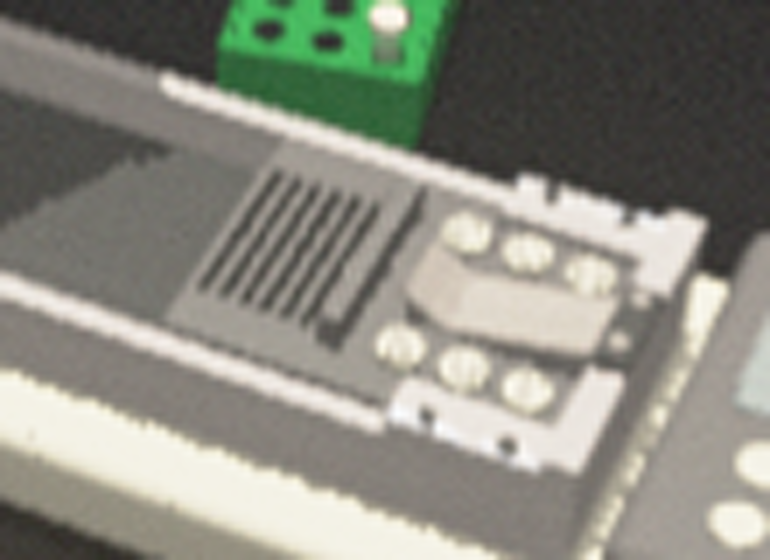

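View pics/t16.png

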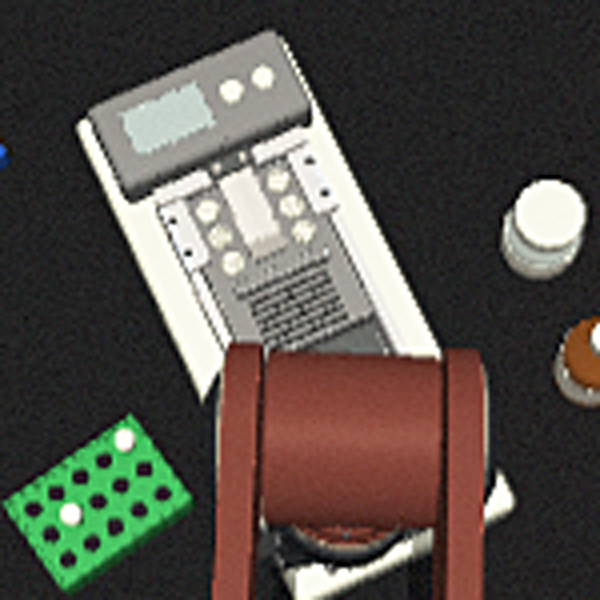

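```bash
python3 - <<'E'
from h import *
t=np.load('pics/top.npz');s=np.load('pics/scene.npz')
n=lambda w:np.round([(w-NO)@NX,(w-NO)@NY],4)
T=lambda c,z:onplane(t,(c[0]+.5)/4-.5+206,(c[1]+.5)/4-.5+98,z)
T0=lambda c,z:onplane(t,(c[0]+.5)/3.7-.5+215,(c[1]+.5)/3.7-.5+95,z)
a=[n(T(c,.083)) for c in[(207,212),(220,237),(233,263),(278,181),(290,206),(303,231)]]
b=[n(T0(c,.089)) for c in[(212,314),(224,339),(236,365),(279,286),(291,309),(303,333)]]
print('cap shift',np.mean(a,0)-np.mean(b,0),'now',np.mean(a,0),'rear r corner',n(T((383,320),.079)))
c=proj(s,[.65,.085,.08]).astype(int)
S=lambda q,z:n(onplane(s,(q[0]+.5)/7-.5+c[0]-55,(q[1]+.5)/7-.5+c[1]-40,z))
print('rear r corner scene',S((168,318),.079),'rear l',S((275,145),.079),'caps',np.mean([S(q,.083) for q in[(466,232),(528,250),(592,272),(400,343),(463,366),(527,388)]],0))
print('stop back/near top est', T((183,178),.09)@[1,0,0], n(T((195,188),.09)),n(T((300,138),.09)))
E
```

```text
cap shift [0.09633333 0.0006    ] now [ 0.1004 -0.0002] rear r corner [-0.0016 -0.0509]
rear r corner scene [ 0.0073 -0.046 ] rear l [0.0053 0.0405] caps [9.95e-02 1.00e-04]
stop back/near top est 0.7114716559290349 [0.1385 0.0284] [ 0.1409 -0.054 ]
```

```bash
python3 - <<'E'
from h import *
s=np.load('pics/scene.npz');n=lambda w:np.round([(w-NO)@NX,(w-NO)@NY],4)
c=proj(s,[.66,.085,.08]).astype(int)
S=lambda q,z:n(onplane(s,(q[0]+.5)/7-.5+c[0]-55,(q[1]+.5)/7-.5+c[1]-40,z))
print('pressed caps',np.mean([S(q,.079) for q in[(446,226),(506,244),(571,264),(379,339),(442,359),(505,381)]],0))
print(sensors.state()['contact_force'],sensors.state()['time'])
workorder.job_done()
E
```

```text
pressed caps [0.09961667 0.00065   ]
[ 0.87809749 -0.04701453  0.0715661 ] 10.1667
the job is handed in; nothing more can be done
```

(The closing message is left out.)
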